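# Present the marble dish

## Task

First clear the display board: stand the spice jar on the pile of cork coasters. Then lift the bead dish by its handle, turn it a quarter turn so that its pouring lip points squarely along the board to the board's near end, keeping it level all the way and the marble in the middle of the dish, and show it over the ring where the jar stood: finish still holding it there, level and centred, about five centimetres clear of the board. Leave the other things on the counter where they are.

Things in the scene. Friction and masses are not known exactly. Their poses are not given: they have to be found in the camera images.
- board: fixed display board lying on the counter, 300 mm long (its x), 140 mm wide (its y), 12 mm thick; origin under its centre; +x runs along it away from the robot (turned by up to 0.25 rad), z up. A round ring is inlaid in the far half
- board_ring (a point): centre of the inlaid ring (100 mm across), on the board's top face, 80 mm from the board's centre along board +x; axes as the board's
- dish_grip (a point): middle of the wooden grip on top of the dish's bail handle: a bar 56 mm long along dish y, 14 mm thick along dish x (flat faces, pinch these) and 14 mm high. It lies over the dish's centre, 88 mm above the dish's underside. Axes as the dish: +x to the lip. At the start the dish stands on the near half of the board with its lip towards board -y. Whole dish 0.14 to 0.25 kg
- dish_well (a point): where the marble's centre rests, in the middle of the dish: 16 mm above the dish's underside (the dish's floor is 5 mm thick there). Round aluminium dish 107 mm across, rim 19 mm high, floor flat to 8 mm from the middle, then rising at 9 degrees, and at 24 degrees from 28 mm out to the rim. Axes as the dish: +x to the lip, z up
- dish_lip (a point): end of the little pouring lip on the dish's rim, 70 mm from the dish's axis along dish +x
- marble_center (a point): centre of the loose glass marble in the dish, 22 mm across, about 14 g
- jar_center (a point): centre (53 mm above its foot) of the upright spice jar with a cap: round, body 44 mm and cap 45 mm across, 106 mm high, 0.08 to 0.16 kg. It stands on the board's ring at the start
- coasters_top (a point): centre of the top face of the pile of round cork coasters, 68 mm across, 19 mm high, fixed on the counter
- marker: felt marker pen, 135 mm long, lying on the counter between board and coasters, loose; leave it alone; origin under its middle
- bell: chrome desk bell, 84 mm across, 58 mm high, loose; leave it alone; origin under its middle
- stapler: desk stapler, 135 mm long, loose; leave it alone; origin under its middle
- card_reader: hand-held card reader, 136x74x26 mm, loose; leave it alone; origin under its middle
- tape: roll of tape lying flat, 96 mm across, loose; leave it alone; origin under its middle

How it is judged:
By the outcome, as a careful person would: the job done as asked, in the order asked, and still so for the second after the job is handed in, while the arm keeps its last pose, push and grip.
It also fails if it takes over 54 s, if anything falls off the work surface, if the arm or the gripper's body presses on something with over 40 N, if the wrist force passes 120 N, or if a joint passes its speed limit or range.

## Robot

A 6-joint arm with a two-finger parallel gripper is mounted at the origin on a cart in front of the work surface, level with it; the furniture and walls round the work are solid. World frame = base frame: x ahead of the robot, y to its left, z up, the work surface at z = 0. Lengths are in m, angles in rad, forces in N, time in s.
With the tool pointing down it reaches from about 0.2 to 0.875 m from the base axis. Payload 3.4 kg.
Tool frame: the origin (TCP) lies between the finger pads; the fingertips stand 25 mm ahead of it and the grasp point (between the pads) lies 6 mm ahead of it (r.nose_length is the z of the fingertips in the tool frame, in m); z points along the fingers, x is the direction in which the jaws open and shut, and the axes are right-handed (so a half turn about z gives the same grasp; the last joint's range is limited). The gripper opens to 94 mm and grips with 3 to 60 N. Pads are 16 mm wide; open, the fingers measure 119 mm over their backs; the gripper's body (75 mm by 177 mm) begins 78 mm behind the grasp point.
Start: joints at [1.159, 0.276, 1.505, -0, 1.361, -0.121], TCP at [0.165, 0.551, 0.23] pointing down, gripper open.
Joint ranges: [-2.89, 2.89], [-0.75, 2.08], [0.22, 2.7], [-1.18, 4.32], [0.11, 2.71], [-2.7, 2.7]. Speed limits (rad/s): [2.57, 2.57, 3.14, 3.14, 3.14, 3.14].

## Interface

Orientations are given as a unit quaternion [w, x, y, z].
In Python, from plant import r, gripper_to, inverse_kinematics, vision, models, telemetry gives the robot as it stands. Calls block until the motion is done:
- r.move_to(position, orientation): joint-space move of the TCP to a pose.
- r.move_l(position, rot=None, vel=0.15, guard=None): straight line of the TCP; rot=None keeps the orientation; vel is the mean speed in m/s. With guard (N) it stops when the force on the tool has changed by that much, and returns True; else False.
- r.movej(angles): joint-space move.
- gripper_to(opening, f_grip=None): finger opening in m; f_grip is the grip in N (None keeps the last); returns when the fingers have stopped.
- r.hold(seconds).
- inverse_kinematics(position, orientation): joint angles nearest the present ones, or None.
- vision.snapshot(name): name is "scene" or "top"; returns the picture (480x640x3 uint8, red, green, blue); there is no depth.
- vision.get_calibration(name): a dict with "fx", "fy", "cx", "cy" (pixels), "D" ([k1, k2, p1, p2, k3] as OpenCV has them; the pictures are not rectified), "position" and "orientation" of the camera in the world. Camera axes: x right, y down, z forward; pixel columns grow to the right and rows downward; lengths in m; the calibration is good to about 2 mm. A picture is of the moment at which its call begins. get_calibration takes no time and is no camera call.
A pose or a line that the arm cannot do raises r.PlanningError and nothing moves.
- r.sign_off(): hands the job in, once; it reports no verdict.
Trained networks look in the newest picture that a camera, given by its name, has taken for a name from the list of things; names that differ only in an ending like _2 or _b are one class to them, and where a whole thing is asked for, a point or a joint stands for the part that bears it (a point fixed in the world has none). Each returns a list of dicts, best first, with "score" (0 to 1); they miss things now and then, are a little off and sometimes report something else, mostly with a low value. They report only what shows in the picture. A call takes as long as a camera call.
- models.boxes_of(thing, camera): "at" ([x, y, z] in m, in world coordinates, good to about 4 mm: the middle of the surface that is visible of it).
- models.regions_of(thing, camera): "pixels" (480x640 bool, what is visible of it).
- models.mark_of(thing, camera): "at" ([x, y, z] in m, in world coordinates, good to about 4 mm: a listed point, or the origin of a listed thing).
Readings, each from a call of its own:
- telemetry.current_t(): time.
- telemetry.current_joints(): joint angles.
- telemetry.current_dq(): joint speeds.
- telemetry.current_joint_efforts(): joint torques, N m.
- telemetry.current_ee_pos(): TCP position.
- telemetry.current_tool_rot(): TCP orientation.
- telemetry.current_wrist_force(): force on the tool from outside, world axes, zero at the start.
- telemetry.current_torque(): the same for the moment, N m.
- telemetry.current_opening(): finger opening in m.
Only numpy, scipy, OpenCV 4.12 (cv2) and the standard library are available. Lean on these libraries where they do the work, as an engineer would, in place of code of your own. Each camera call takes 0.05 s, during which the arm holds its last target.

## Working session

There is one attempt and no reset: what is moved stays moved. The work goes in short steps, each a Python script; the robot and the scene stay as the last script left them, time stands still between calls to the robot, and variables do not carry over. Pictures are saved under pics/ and viewed, and the job is handed in when it is done.

```bash
ls; mkdir -p pics; python3 - <<'E'
from plant import r, gripper_to, inverse_kinematics, vision, models, telemetry
import cv2
for c in ("scene","top"):
    im=vision.snapshot(c); cv2.imwrite(f"pics/{c}0.png",im[:,:,::-1])
    k=vision.get_calibration(c); print(c,k)
    for n in ["board","board_ring","dish_grip","dish_well","dish_lip","marble_center","jar_center","coasters_top","marker","bell","stapler","card_reader","tape"]:
        m=models.mark_of(n,c)
        print(n,[(x['at'].round(4).tolist() if hasattr(x['at'],'round') else x['at'],round(x['score'],2)) for x in m[:2]])
print(telemetry.current_t(), telemetry.current_ee_pos(), telemetry.current_tool_rot())
E
```

```text
pics
scene {'fx': 591.2188536801469, 'fy': 591.2188536801469, 'cx': 320.5499816648723, 'cy': 240.79605348221827, 'D': array([-0.08110456,  0.        ,  0.        ,  0.        ,  0.        ]), 'position': array([-0.80423796,  0.96704308,  1.27965722]), 'orientation': array([ 0.20668612, -0.38903723,  0.79276011, -0.42126274])}
board [([0.5372, -0.1816, 0.0018], 0.8), ([0.8094, 0.0555, 0.0052], 0.23)]
board_ring [([0.6145, -0.1776, 0.0088], 0.9)]
dish_grip [([0.456, -0.1861, 0.0971], 0.64)]
dish_well [([0.4551, -0.186, 0.0313], 0.58)]
dish_lip [([0.4499, -0.2592, 0.0296], 0.59), ([0.6146, -0.1787, 0.0082], 0.23)]
marble_center [([0.4556, -0.1894, 0.0255], 0.38)]
jar_center [([0.6107, -0.1777, 0.0672], 0.54)]
coasters_top [([0.4434, 0.1541, 0.0187], 0.69)]
marker [([0.4291, 0.0388, -0.0006], 0.56), ([0.6142, -0.1783, 0.008], 0.51)]
bell []
stapler []
card_reader [([0.3964, -0.6093, 0.001], 0.57)]
tape [([0.8059, 0.0535, 0.0047], 0.53)]
top {'fx': 483.7353422698512, 'fy': 483.7353422698512, 'cx': 324.11156367748714, 'cy': 242.9828407946933, 'D': array([-0.00350911,  0.        ,  0.      
[... 232 characters left out ...]
.3594, 0.0008], 0.68)]
board_ring [([0.6188, -0.1829, 0.0113], 0.78)]
dish_grip [([0.4575, -0.1848, 0.0981], 0.75)]
dish_well [([0.4572, -0.1839, 0.0298], 0.75), ([0.5959, 0.355, 0.0001], 0.52)]
dish_lip [([0.4549, -0.2567, 0.0321], 0.9)]
marble_center [([0.4583, -0.1866, 0.0265], 0.58)]
jar_center [([0.613, -0.1783, 0.0645], 0.83)]
coasters_top [([0.4466, 0.1516, 0.0197], 0.68)]
marker [([0.4335, 0.0367, -0.0022], 0.73)]
bell [([0.5945, 0.3591, 0.0004], 0.75)]
stapler [([0.4097, -0.4374, 0.0003], 0.9)]
card_reader [([0.3936, -0.6093, 0.0018], 0.94)]
tape [([0.806, 0.0585, 0.0026], 0.72)]
1.4 [0.16487771 0.5508935  0.23048297] [-4.26684306e-05  8.02107751e-01  5.97179331e-01  3.29848664e-05]
```

View pics/scene0.png

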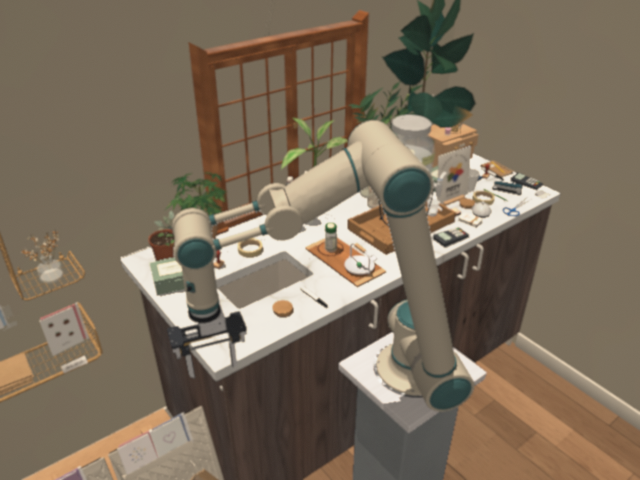

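View pics/top0.png

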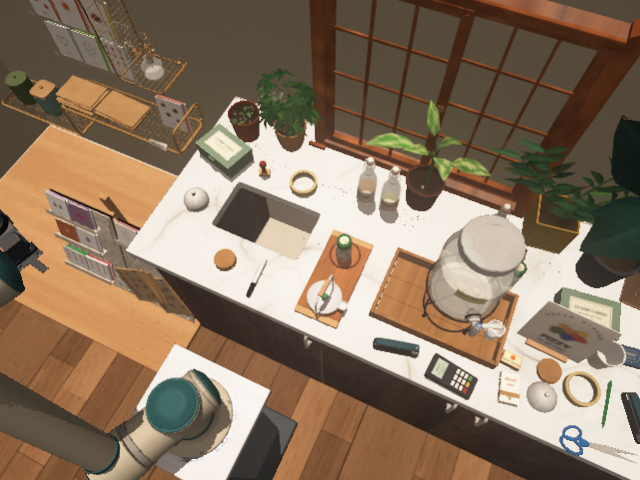

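The overview shows the board with the jar near (343,250) and the dish near (325,297) in the top picture. The coasters are at (224,259), the marker at (257,278), and a tray with a tall dispenser stands to the right of the board. I'll zoom in next to measure the board's yaw.

```bash
python3 - <<'E'
import cv2
a=cv2.imread('pics/top0.png'); cv2.imwrite('pics/topz.png',cv2.resize(a[220:340,275:395],(720,720),interpolation=cv2.INTER_CUBIC)[:600])
a=cv2.imread('pics/scene0.png'); cv2.imwrite('pics/scenez.png',cv2.resize(a[205:305,285:405],(720,600),interpolation=cv2.INTER_CUBIC))
E
```

```text
(no output)
```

View pics/topz.png

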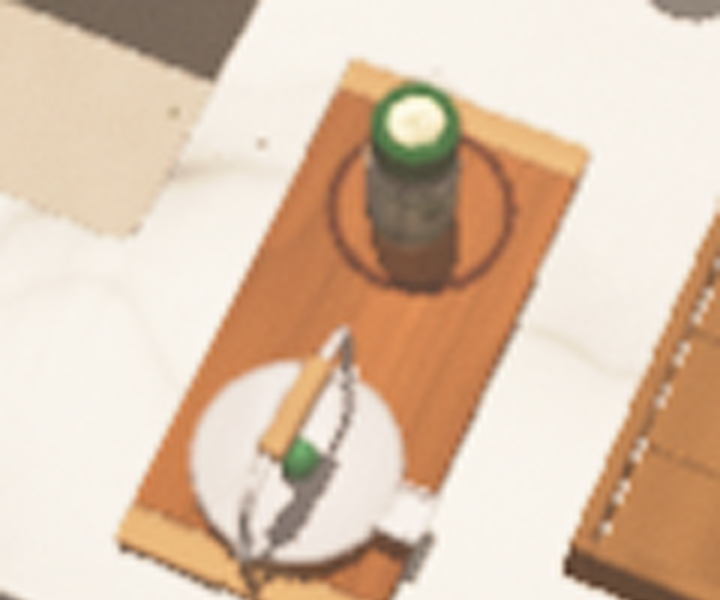

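View pics/scenez.png

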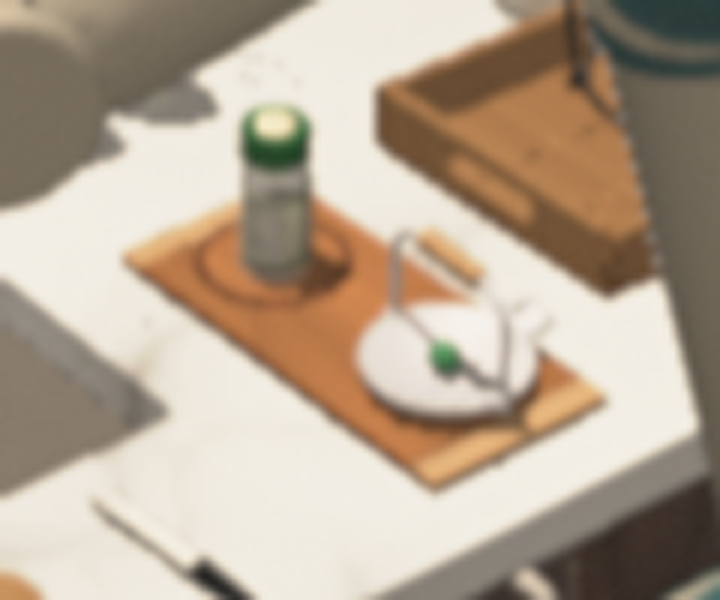

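```bash
cat > h.py <<'E'
import numpy as np, cv2
from scipy.spatial.transform import Rotation as R
from plant import r, gripper_to, inverse_kinematics, vision, models, telemetry
def ray(c,uv,z):
    k=vision.get_calibration(c); K=np.array([[k['fx'],0,k['cx']],[0,k['fy'],k['cy']],[0,0,1]])
    p=cv2.undistortPoints(np.array(uv,float).reshape(-1,1,2),K,k['D']).reshape(-1,2)
    q=k['orientation']; Rm=R.from_quat([q[1],q[2],q[3],q[0]])
    d=Rm.apply(np.c_[p,np.ones(len(p))]); o=k['position']
    return o+d*((z-o[2])/d[:,2])[:,None]
def quat(yaw):  # tool down, tool x (jaw axis) at world angle yaw
    m=np.array([[np.cos(yaw),np.sin(yaw),0],[np.sin(yaw),-np.cos(yaw),0],[0,0,-1]]).T
    m=np.c_[[np.cos(yaw),np.sin(yaw),0],[np.sin(yaw),-np.cos(yaw),0],[0,0,-1]]
    q=R.from_matrix(m).as_quat(); return np.array([q[3],q[0],q[1],q[2]])
E
python3 - <<'E'
from h import *
t=ray('top',[(334.2,230.2),(373.3,245.3),(295,310)],.012)
s=ray('scene',[(305.8,248.3),(357.8,286.3),(385.8,271.7)],.012)
print(t.round(4),s.round(4))
print('yaw', [np.arctan2(*(a-b)[[1,0]]) for a,b in((t[0],t[2]),(s[0],s[1]))], np.arctan2(-(t[1]-t[0])[0]*-1,-(t[1]-t[0])[1]),np.arctan2((s[2]-s[1])[0],-(s[2]-s[1])[1]))
# masks -> minAreaRect on plane
for c in('top','scene'):
  vision.snapshot(c)
  m=models.regions_of('board',c)[0]; px=m['pixels'].astype(np.uint8)
  cs,_=cv2.findContours(px,cv2.RETR_EXTERNAL,cv2.CHAIN_APPROX_NONE)
  pts=np.vstack([x for x in cs if len(x)>20]).reshape(-1,2)
  w=ray(c,pts,.012)[:,:2].astype(np.float32)
  print(c,m['score'],px.sum(),cv2.minAreaRect(w))
  print('grip ', )
# grip direction in top: bar ends zoom (330,358),(272,455)
a=275+np.array([332,268])/6; b=220+np.array([358,455])/6
g=ray('top',np.c_[a,b],.107); print('grip',g,np.arctan2(*(g[0]-g[1])[[1,0]]))
# cap top in each
print('cap',ray('top',[(275+416/6,220+120/6)],.118),ray('scene',[(285+276/6,205+127/6)],.118))
for q in [[0,.802108,.597179,0],quat(0)]:
  print(R.from_quat([q[1],q[2],q[3],q[0]]).as_matrix().round(2))
E
```

```text
[[ 0.6801 -0.1163  0.012 ]
 [ 0.6824 -0.2525  0.012 ]
 [ 0.3837 -0.1214  0.012 ]] [[ 0.6746 -0.1069  0.012 ]
 [ 0.3807 -0.1118  0.012 ]
 [ 0.3829 -0.2451  0.012 ]]
yaw [np.float64(0.017194401673857555), np.float64(0.016739727228538028)] 0.017598644421063656 0.016324604811920822
top 0.85 2675 ((0.5353715419769287, -0.183895081281662), (0.3054579198360443, 0.1415228247642517), 0.20342901349067688)
grip 
scene 0.73 553 ((0.4988621771335602, -0.23017381131649017), (0.10633040219545364, 0.18445932865142822), 36.302188873291016)
grip 
grip [[ 0.48195241 -0.19273353  0.107     ]
 [ 0.42440964 -0.18580577  0.107     ]] -0.11981667019518766
cap [[ 0.61071857 -0.17952469  0.118     ]] [[ 0.60842069 -0.17399345  0.118     ]]
[[ 0.29  0.96  0.  ]
 [ 0.96 -0.29  0.  ]
 [ 0.    0.   -1.  ]]
[[ 1.  0.  0.]
 [ 0. -1.  0.]
 [ 0.  0. -1.]]
```

```bash
python3 - <<'E'
from h import *
print('obst',ray('top',[(368,203),(388,210),(440,300),(470,315),(373,305),(404,250)],0.0).round(3))
print(telemetry.current_t())
gripper_to(0.085,15)
q=quat(0.0); off=.006   # TCP is 6mm behind grasp point
J=np.array([.611,-.178]); gz=.075
r.move_to([*J,.22],q)
print(telemetry.current_t(), telemetry.current_joints(), telemetry.current_ee_pos())
E
```

```text
obst [[ 0.828 -0.174  0.   ]
 [ 0.831 -0.246  0.   ]
 [ 0.601 -0.507  0.   ]
 [ 0.593 -0.604  0.   ]
 [ 0.501 -0.327  0.   ]
 [ 0.714 -0.347  0.   ]]
1.6
4.9833 [-3.91442715e-01  3.73793206e-01  1.38386074e+00  3.12547330e-04
  1.38390577e+00 -3.92753284e-01] [ 0.611174   -0.17705704  0.22010632]
```

```bash
python3 - <<'E'
from h import *
J=np.array([.611,-.178]); gz=.078
print(r.move_l([*J,gz+.006],vel=.12,guard=8))
print(telemetry.current_ee_pos())
print(gripper_to(0.0,15), telemetry.current_opening(),telemetry.current_ee_pos(), telemetry.current_wrist_force(),telemetry.current_t())
im=vision.snapshot('top'); cv2.imwrite('pics/t1.png',cv2.resize(im[180:330,200:400,::-1],(800,600)))
im=vision.snapshot('scene'); cv2.imwrite('pics/s1.png',cv2.resize(im[180:330,240:440,::-1],(800,600)))
E
```

```text
False
[ 0.61158394 -0.17821867  0.0848202 ]
False 0.04535221010167327 [ 0.61121479 -0.17800992  0.08405731] [-0.02365111  0.79900016  1.00429135] 6.9583
```

View pics/t1.png

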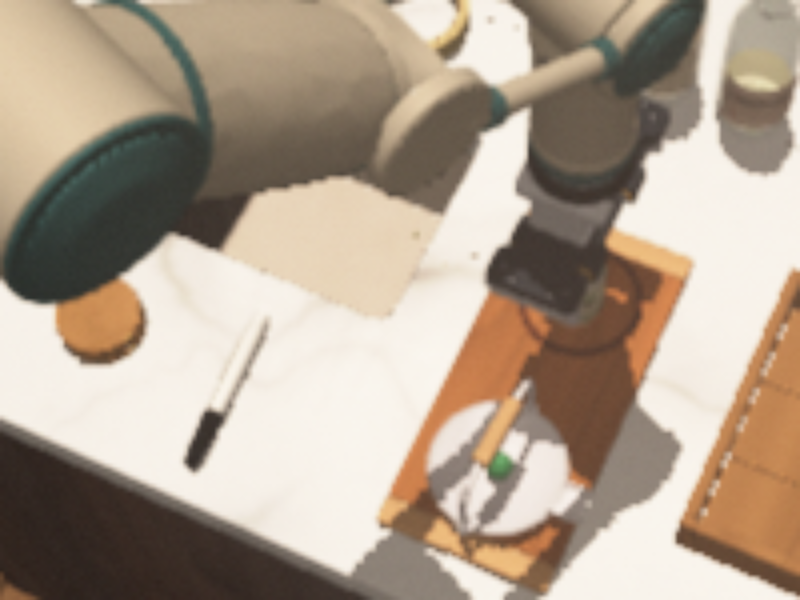

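View pics/s1.png

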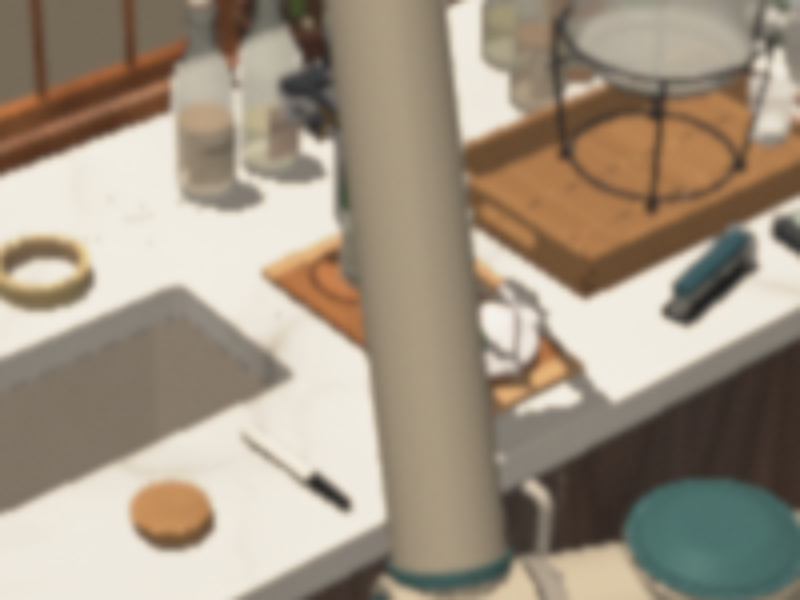

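```bash
python3 - <<'E'
from h import *
print(ray('top',[(225,258.2)],.019),ray('scene',[(282.7,306.2)],.019))
C=np.array([.445,.153]); 
r.move_l([.611,-.178,.20],vel=.15)
print(telemetry.current_opening(),telemetry.current_wrist_force(),telemetry.current_t())
r.move_l([*C,.20],quat(0.4),vel=.2)
print(telemetry.current_opening(),telemetry.current_ee_pos(),telemetry.current_t())
im=vision.snapshot('top'); cv2.imwrite('pics/t2.png',cv2.resize(im[180:330,150:350,::-1],(800,600)))
im=vision.snapshot('scene'); cv2.imwrite('pics/s2.png',cv2.resize(im[200:350,220:420,::-1],(800,600)))
print(models.mark_of('jar_center','scene')[:1],models.mark_of('jar_center','top')[:1])
E
```

```text
[[0.4420721  0.15350942 0.019     ]] [[0.44523702 0.15722523 0.019     ]]
0.045100184142251136 [-0.81877862 -0.42506296 -3.02559429] 7.9833
0.04545604084036768 [0.44536474 0.15245804 0.19994109] 9.9833
[{'at': [0.4463, 0.1522, 0.1806], 'score': 0.56}] [{'at': [0.4487, 0.1519, 0.1844], 'score': 0.63}]
```

View pics/t2.png

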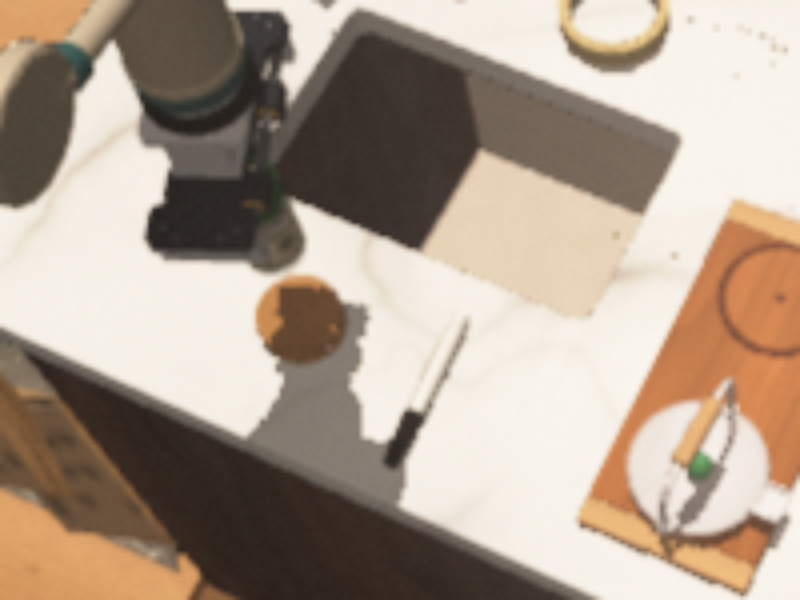

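View pics/s2.png

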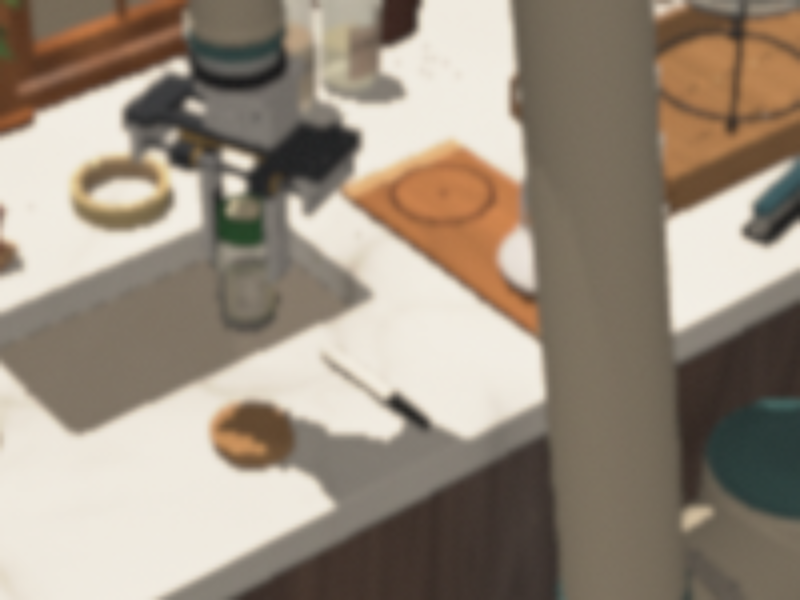

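```bash
python3 - <<'E'
from h import *
print('ring',ray('top',[(345,254.2)],.012),ray('scene',[(330.7,248.2)],.012), models.mark_of('board_ring','top')[:1],models.mark_of('board_ring','scene')[:1])
C=np.array([.445,.1535])
r.move_l([*C,.112],vel=.15)
print(r.move_l([*C,.088],vel=.025,guard=2.5), telemetry.current_ee_pos(),telemetry.current_wrist_force(),telemetry.current_t())
E
```

```text
ring [[ 0.61584488 -0.18299133  0.012     ]] [[ 0.61779189 -0.18136984  0.012     ]] [{'at': [0.6192, -0.1843, 0.0117], 'score': 0.55}] []
True [0.44507324 0.15360639 0.09079106] [ 0.82371197 -0.41712228  2.76835065] 11.8
```

```bash
python3 - <<'E'
from h import *
gripper_to(0.075,15)
p=telemetry.current_ee_pos()
r.move_l([p[0],p[1],.235],vel=.2)
# on to dish, high, jaws along dish x (yaw ~1.5)
for yaw in (1.5,1.5-np.pi): print(inverse_kinematics([.456,-.186,.2],quat(yaw)),inverse_kinematics([.6165,-.182,.156],quat(yaw-1.47)))
r.move_l([.40,.02,.235],quat(1.3),vel=.3)
im=vision.snapshot('top'); cv2.imwrite('pics/t3.png',cv2.resize(im[180:330,200:400,::-1],(800,600)))
a=im[250:330,285:365]; cv2.imwrite('pics/t3d.png',cv2.resize(a[:60,:,::-1],(800,600),interpolation=cv2.INTER_CUBIC))
im=vision.snapshot('scene'); cv2.imwrite('pics/s3.png',cv2.resize(im[200:350,240:440,::-1],(800,600)))
for n in('dish_grip','dish_lip','dish_well','jar_center'):print(n,[[(x['at'],x['score']) for x in models.mark_of(n,c)[:1]] for c in('top','scene')])
print(telemetry.current_t(), telemetry.current_joints())
E
```

```text
[-5.28684988e-01  1.72154630e-01  1.72405702e+00 -4.44089210e-16
  1.24538100e+00 -2.02868499e+00] [-3.95236484e-01  4.22666827e-01  1.46800477e+00 -4.44089210e-16
  1.25092106e+00 -4.25236484e-01]
[-5.28684988e-01  1.72154630e-01  1.72405702e+00 -4.44089210e-16
  1.24538100e+00  1.11290767e+00] None
dish_grip [[([0.457, -0.1859, 0.1007], 0.94)], [([0.4567, -0.1867, 0.1005], 0.53)]]
dish_lip [[([0.4521, -0.2571, 0.0343], 0.85)], []]
dish_well [[([0.4579, -0.1846, 0.0306], 0.93)], [([0.457, -0.1852, 0.0271], 0.55)]]
jar_center [[([0.445, 0.1513, 0.0755], 0.7)], [([0.4449, 0.1527, 0.0748], 0.65)]]
14.9667 [-1.23904162e-01  4.51630264e-03  1.82502657e+00  1.72098215e-05
  1.31193980e+00 -1.42413967e+00]
```

View pics/t3.png

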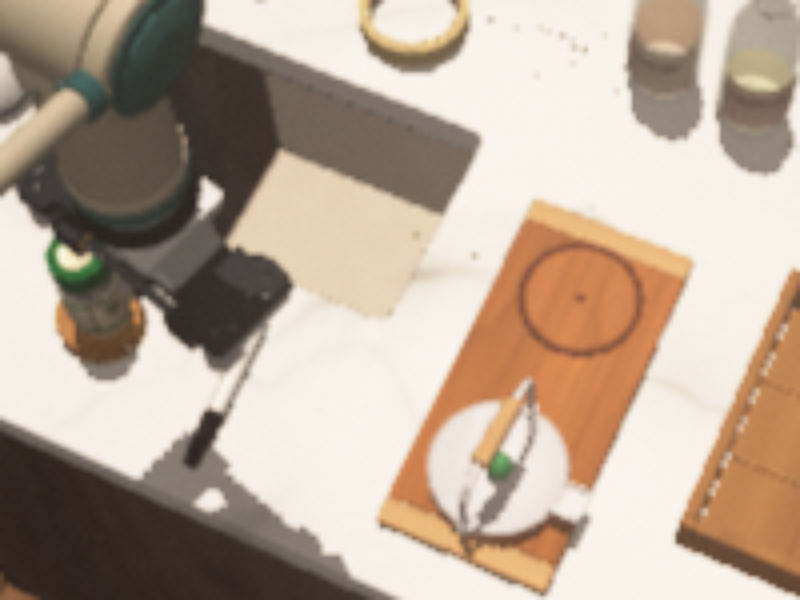

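View pics/t3d.png

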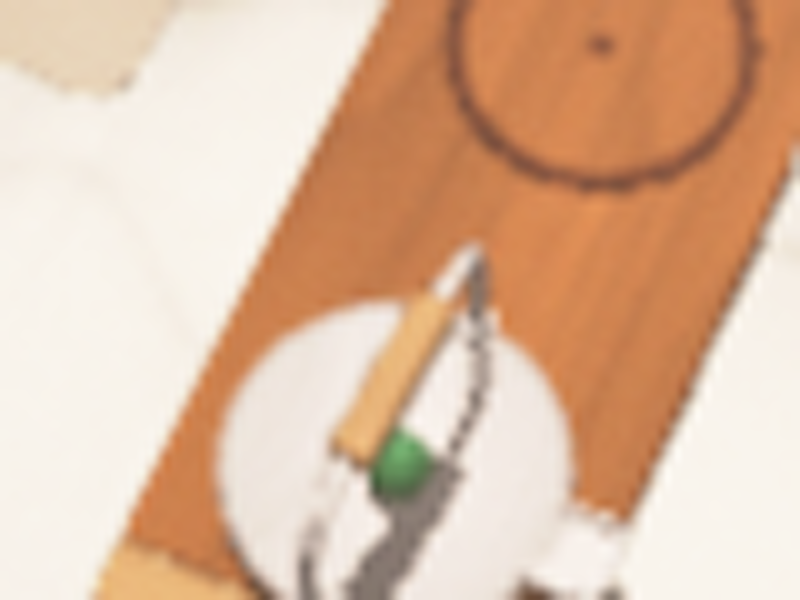

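View pics/s3.png

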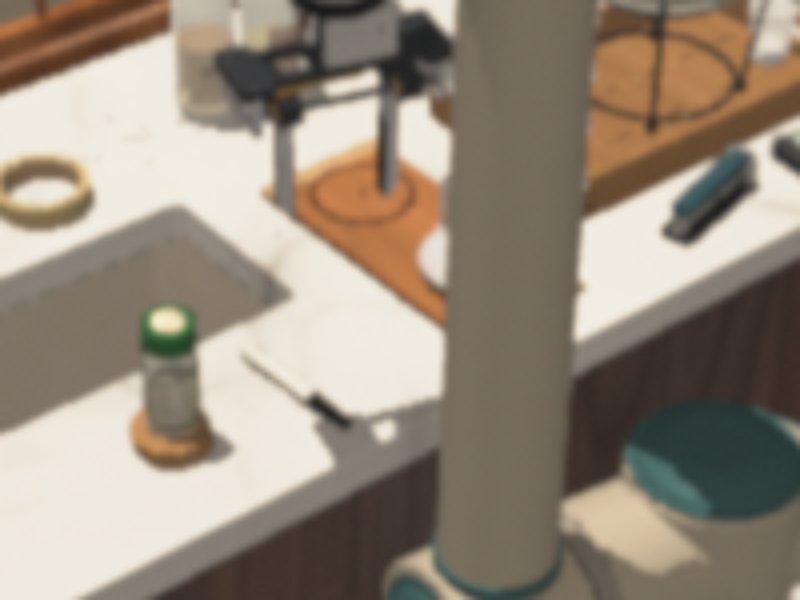

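```bash
python3 - <<'E'
from h import *
f=lambda p:(np.array(p)/10+[285,250]-.45)
P=f([(415,293),(335,435),(434,300),(352,448),(453,305),(375,460)])
g=ray('top',P,.107);print(g.round(4))
for i in(0,2,4): d=g[i]-g[i+1];print(np.arctan2(d[1],d[0]),np.linalg.norm(d),(g[i]+g[i+1])/2)
# lip: axis dish to lip end
l=ray('top',f([(600,552)]),.029);print('lip',l)
# edge line fit of board left edge and right edge
e=ray('top',f([(388,0),(100,595),(800,150),(625,515)]),.012)
for i in(0,2): d=e[i]-e[i+1];print('edge',np.arctan2(d[1],d[0]))
E
```

```text
[[ 0.4791 -0.1805  0.107 ]
 [ 0.4301 -0.1781  0.107 ]
 [ 0.4794 -0.1863  0.107 ]
 [ 0.4285 -0.1841  0.107 ]
 [ 0.4803 -0.192   0.107 ]
 [ 0.428  -0.1916  0.107 ]]
-0.04887241771149953 0.049072325026539264 [ 0.45458411 -0.17926411  0.107     ]
-0.043695442146634865 0.05090741650406395 [ 0.45397923 -0.18523496  0.107     ]
-0.007285948010816244 0.05227939114253315 [ 0.4541503 -0.1917737  0.107    ]
lip [[ 0.45552288 -0.25171906  0.029     ]]
edge 0.02367693117188764
edge -0.009613560359433164
```

```bash
python3 - <<'E'
from h import *
G=np.array([.4565,-.186]); q=quat(1.526)
gripper_to(0.05,20)
r.move_l([*G,.17],q,vel=.2)
print(r.move_l([*G,.106],vel=.08,guard=5),telemetry.current_ee_pos())
im=vision.snapshot('top'); cv2.imwrite('pics/t4.png',cv2.resize(im[230:335,255:395,::-1],(800,600)))
im=vision.snapshot('scene'); cv2.imwrite('pics/s4.png',cv2.resize(im[200:305,290:430,::-1],(800,600)))
print(telemetry.current_t())
E
```

```text
False [ 0.45688754 -0.18616862  0.10638618]
17.875
```

View pics/t4.png

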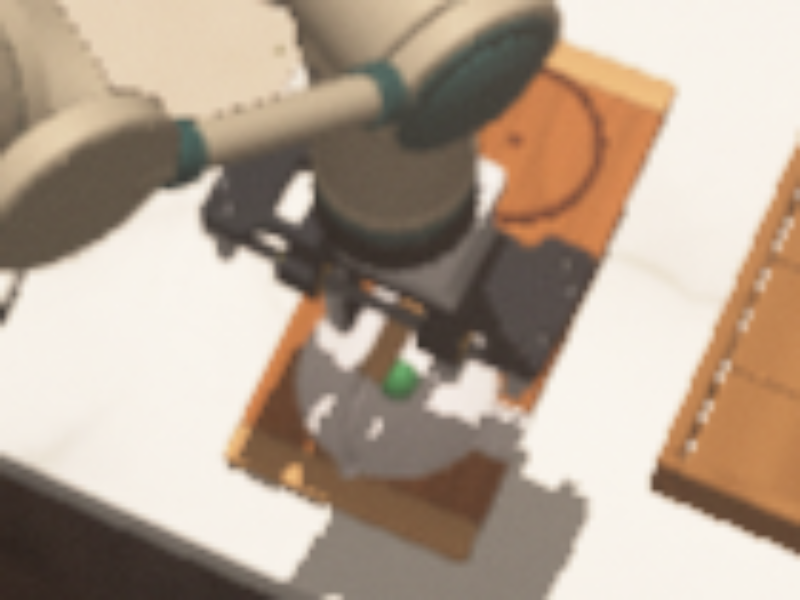

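View pics/s4.png

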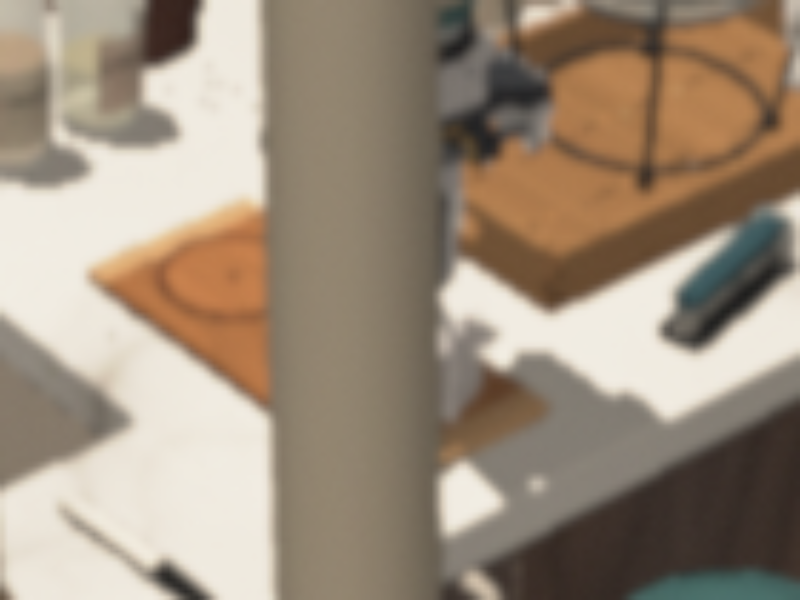

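```bash
python3 - <<'E'
from h import *
gripper_to(0.020,10); gripper_to(0.0,10); print(telemetry.current_opening())
gripper_to(0.0,30); print(telemetry.current_opening(),telemetry.current_ee_pos(),telemetry.current_wrist_force(),telemetry.current_torque())
p=telemetry.current_ee_pos()
r.move_l([p[0],p[1],p[2]+.05],vel=.03)
r.hold(.5)
print(telemetry.current_opening(),telemetry.current_ee_pos(),telemetry.current_wrist_force(),telemetry.current_torque())
im=vision.snapshot('top'); cv2.imwrite('pics/t5.png',cv2.resize(im[230:335,255:395,::-1],(800,600)))
for n in('dish_grip','dish_lip','dish_well','marble_center'):print(n,[[(x['at'],x['score']) for x in models.mark_of(n,c)[:1]] for c in('top',)])
print(telemetry.current_t())
E
```

```text
0.013648793461243246
0.01367723908987331 [ 0.45643302 -0.18590867  0.10594122] [-0.99701577 -0.84631807 -0.4245065 ] [ 0.13848593  0.01037315 -0.02136888]
0.01370087865473509 [ 0.45643522 -0.18589891  0.15592445] [-0.1902923   0.08650529 -1.80654157] [0.03032055 0.00626069 0.0048241 ]
dish_grip [[([0.4621, -0.187, 0.1511], 0.65)]]
dish_lip [[([0.4534, -0.2576, 0.084], 0.7)]]
dish_well [[([0.4572, -0.1846, 0.0755], 0.56)]]
marble_center [[([0.4572, -0.1866, 0.0806], 0.71)]]
21.575
```

View pics/t5.png

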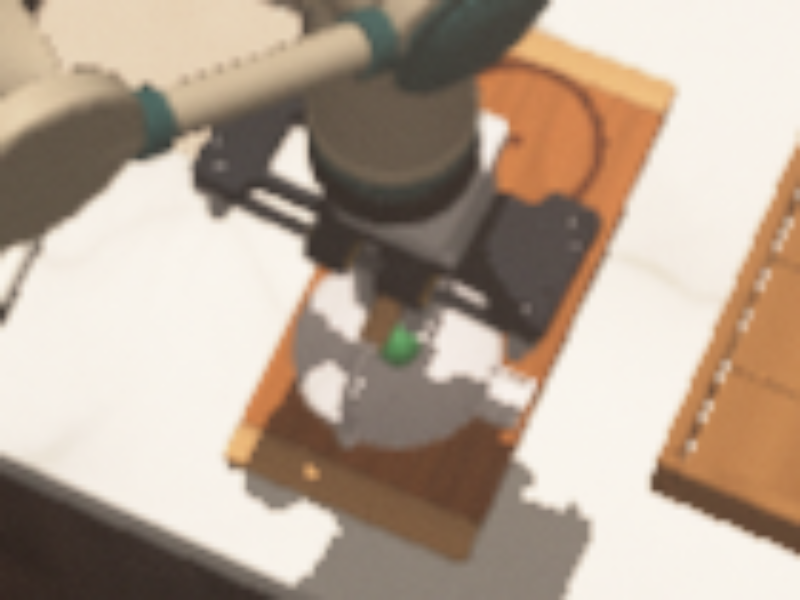

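```bash
python3 - <<'E'
from h import *
r.move_l([.6165,-.182,.156],quat(.016),vel=.03)
print(telemetry.current_t())
r.hold(.8)
print(telemetry.current_opening(),telemetry.current_ee_pos(),telemetry.current_wrist_force(),telemetry.current_torque())
im=vision.snapshot('top'); cv2.imwrite('pics/t6.png',cv2.resize(im[215:320,270:410,::-1],(800,600)))
im2=vision.snapshot('scene'); cv2.imwrite('pics/s6.png',cv2.resize(im2[185:290,270:410,::-1],(800,600)))
for n in('dish_grip','dish_lip','dish_well','marble_center','board','jar_center'):print(n,[[(x['at'],x['score']) for x in models.mark_of(n,c)[:1]] for c in('top','scene')])
print(telemetry.current_t())
E
```

```text
27.0583
0.01362977901736875 [ 0.61650685 -0.18201274  0.15599863] [ 0.16497863 -0.10967185 -1.35590211] [-0.11138879  0.02617335 -0.0064082 ]
dish_grip [[([0.6212, -0.1813, 0.1493], 0.89)], [([0.6184, -0.1819, 0.1522], 0.46)]]
dish_lip [[([0.5479, -0.1865, 0.0822], 0.64)], []]
dish_well [[([0.6185, -0.1793, 0.0802], 0.95)], [([0.6178, -0.1832, 0.0806], 0.75)]]
marble_center [[], []]
board [[([0.5344, -0.1799, 0.0009], 0.63)], [([0.54, -0.1807, 0.0002], 0.62)]]
jar_center [[([0.4069, -0.4374, 0.0036], 0.7)], [([0.4451, 0.1566, 0.0719], 0.7)]]
28.5583
```

View pics/t6.png

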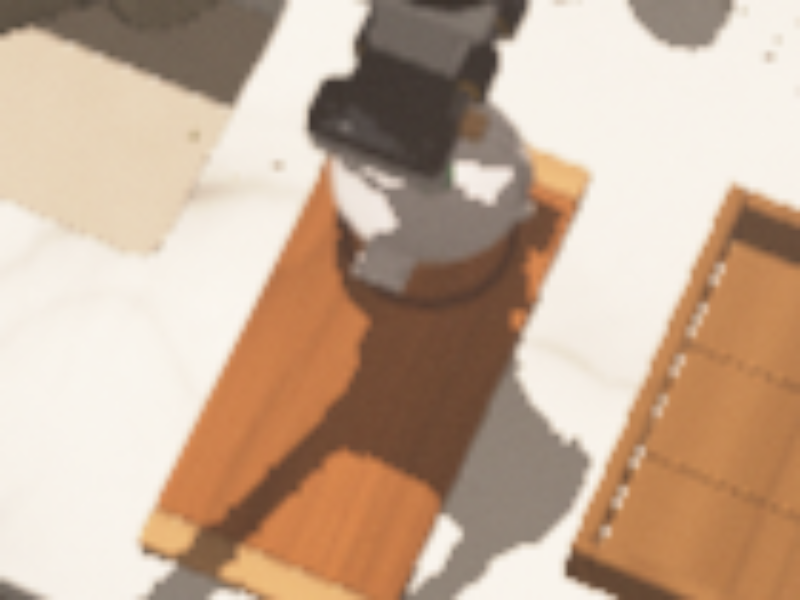

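View pics/s6.png

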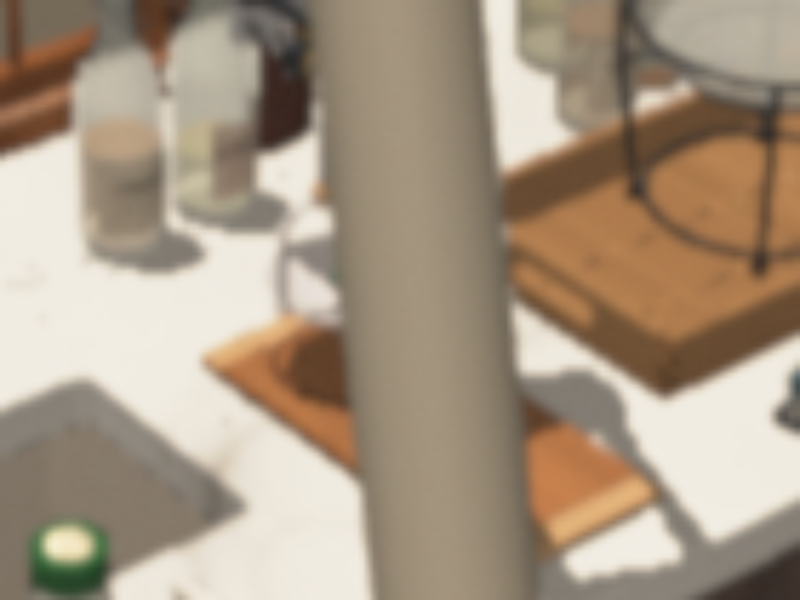

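```bash
cat > ov.py <<'E'
from h import *
def proj(c,P):
    k=vision.get_calibration(c); K=np.array([[k['fx'],0,k['cx']],[0,k['fy'],k['cy']],[0,0,1]])
    q=k['orientation']; Rm=R.from_quat([q[1],q[2],q[3],q[0]]).as_matrix().T
    return cv2.projectPoints(np.array(P,float),cv2.Rodrigues(Rm)[0],-Rm@k['position'],K,k['D'])[0].reshape(-1,2)
def dishpts(c0,yaw,roll=0,pitch=0):
    t=np.linspace(0,2*np.pi,73)
    rim=np.c_[.0535*np.cos(t),.0535*np.sin(t),0*t+.019-.088]
    lip=np.array([[.05,0,-.069],[.07,0,-.069]])
    M=R.from_euler('ZYX',[yaw,pitch,roll])
    return M.apply(rim)+c0, M.apply(lip)+c0
E
python3 - <<'E'
from ov import *
print('marble',ray('top',[(348.4,245.1)],.083))
im=vision.snapshot('top')[:,:,::-1]; s0=vision.snapshot('scene')[:,:,::-1]
out=[]
for c,im,(y0,x0) in(('top',im,(220,315)),('scene',s0,(205,300))):
  z=10
  for roll in((0,.1) if c=='top' else (0,)):
    a=cv2.resize(im[y0:y0+58,x0:x0+40 if c=='top' else x0+40],None,fx=z,fy=z,interpolation=cv2.INTER_CUBIC)
    rim,lip=dishpts([.6165,-.182,.150],np.pi+.016,roll)
    for P,col in((rim,(0,0,255)),(lip,(255,0,0))):
        u=((proj(c,P)-[x0,y0]+.5)*z).astype(int); cv2.polylines(a,[u],False,col,1)
    out.append(a)
cv2.imwrite('pics/ov.png',np.hstack(out[:2])); cv2.imwrite('pics/ovs.png',out[2])
E
```

```text
marble [[ 0.61664141 -0.19153553  0.083     ]]
```

View pics/ov.png

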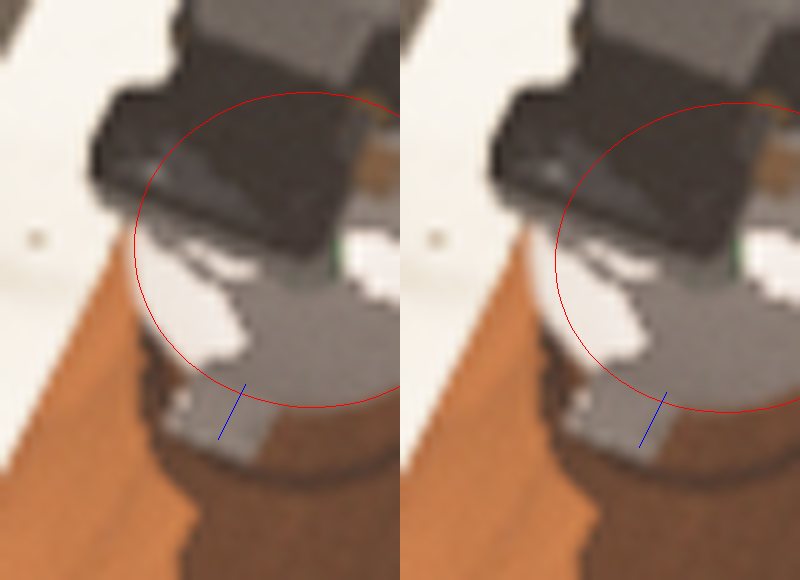

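View pics/ovs.png

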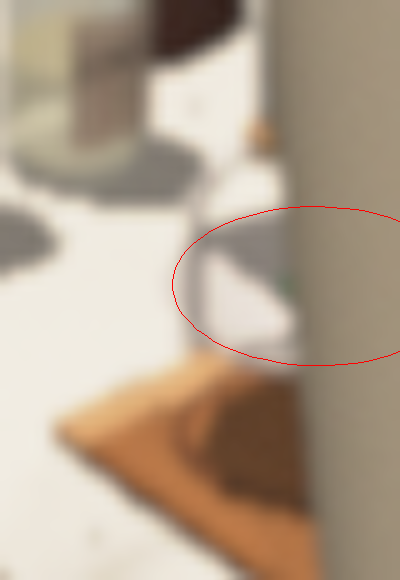

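```bash
python3 - <<'E'
from ov import *
im=vision.snapshot('top')[:,:,::-1]; x0,y0,z=320,220,12
im=im[y0:y0+48,x0:x0+60]
a=cv2.resize(im,None,fx=z,fy=z,interpolation=cv2.INTER_CUBIC)
rim,lip=dishpts([.6165,-.182,.150],np.pi+.016)
t=np.linspace(0,2*np.pi,60); 
mar=np.array([.6165,-.182,.078])
k=vision.get_calibration('top'); d=mar-k['position']; d/=np.linalg.norm(d)
e1=np.cross(d,[0,0,1]);e1/=np.linalg.norm(e1);e2=np.cross(d,e1)
m=mar+.011*(np.outer(np.cos(t),e1)+np.outer(np.sin(t),e2))
for P,col in((rim,(0,0,255)),(lip,(255,0,0)),(m,(0,255,0))):
    u=((proj('top',P)-[x0,y0]+.5)*z).astype(int); cv2.polylines(a,[u],False,col,1)
cv2.imwrite('pics/ov2.png',a)
print(telemetry.current_t(),telemetry.current_tool_rot(),quat(.016),telemetry.current_wrist_force(),telemetry.current_torque())
E
```

```text
28.7083 [6.09450164e-06 9.99968180e-01 7.97734885e-03 1.55392705e-05] [0.         0.999968   0.00799991 0.        ] [ 0.47322344 -0.38459487 -1.6698935 ] [-0.08818591  0.04200214  0.01064111]
```

View pics/ov2.png

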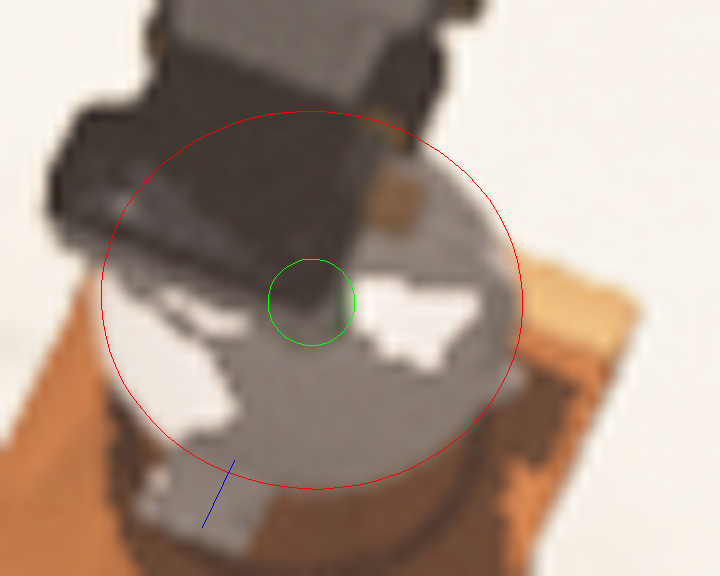

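```bash
python3 - <<'E'
from h import *
im=vision.snapshot('scene'); cv2.imwrite('pics/s7.png',cv2.resize(im[200:350,220:420,::-1],(800,600)))
for n,c in(('marker','top'),('marker','scene'),('jar_center','scene'),('bell','top'),('dish_well','top')):
    if c=='top': vision.snapshot('top')
    print(n,c,[(x['at'],x['score']) for x in models.mark_of(n,c)[:1]])
print(telemetry.current_opening(),telemetry.current_ee_pos(),telemetry.current_t())
r.sign_off()
E
```

```text
marker top [([0.4359, 0.036, -0.0012], 0.7)]
marker scene [([0.4094, -0.4406, -0.0038], 0.66)]
jar_center scene [([0.4441, 0.1534, 0.0735], 0.67)]
bell top []
dish_well top [([0.6187, -0.1828, 0.0806], 0.87)]
0.01355088034141921 [ 0.61650694 -0.18200926  0.15601923] 29.1583
the job is handed in; nothing more can be done
```

View pics/s7.png

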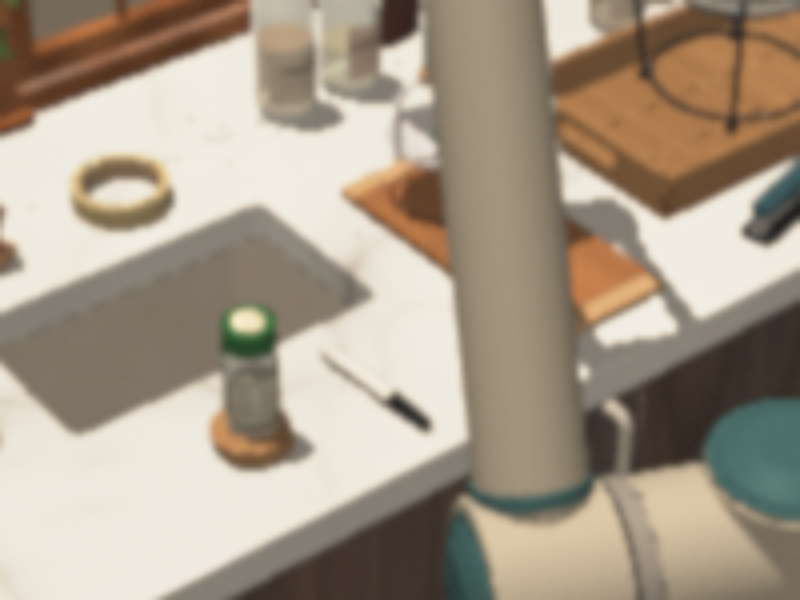

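The job is handed in at about 29 s of the 54 s. The jar stands on the coasters. The dish is held level over the ring with its lip pointing to the board's near end and the marble in the middle. The last scene picture shows the jar upright on the pile at (250,380) and the marker untouched at (375,390).

- **Jar:** It touched down at the expected height, and its last measured position is within 2 mm of the coaster centre.
- **Dish:** I pinched the grip with 30 N, lifted it slowly, and made the quarter turn while moving to the ring. The network puts the dish's centre about 2 mm from the ring centre. From the height at which I gripped it, the underside is about 50 mm above the board.
- **Level and marble:** The dish's rim fits a level model to within about a pixel (roughly 3 mm). The gripper mostly hides the marble at the end. The sliver that shows fits it being in the middle, but the network could not find it in that final pose.
- **Lip direction:** My two readings disagree, being a few hundredths of a radian off to opposite sides. The tool itself is set to the board direction I measured, 0.016 rad.
- **Other things:** The marker reads within about 3 mm of where it started in the top picture. In the scene picture the network reported something else instead of the marker. The bell was not found in the last top picture, though the arm never went near it at counter height. I took no final readings of the stapler, card reader or tape.

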